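Unclip and open the closure box on the oil-bottling bench

TASK

Open the white box of tin closures: flip both sprung wire clips right off the lid so that they hang open, one on each long side, then lift the lid off level by its handle and set it down gently, flat and handle up, inside the shallow metal tray. Don't shove the box along or disturb the other things on the bench.

Things in the scene. Friction and masses are not known exactly. Their poses are not given: they have to be found in the camera images.
- box: White plastic box of tin closures, free-standing, about 3 kg. 210 mm (its x) by 150 mm (its y), rim 100 mm high. Origin: centre of its underside; z up. A wire clip is pivoted at the middle of each long side, clip_a on its +y side, clip_b on its -y side; the pivots run along x at y = +-86 mm, z = 62 mm, and the clips swing out to y = +-150 mm.
- lid: White plastic lid, about 0.28 kg, loose once the clips are off: 220 mm (its x) by 160 mm (its y), with a 12 mm skirt that hangs outside the box rim, 2 mm to spare all round. Origin: centre of the skirt's lower edge; its top face is 16 mm above that, with 3 mm ribs. Closed, its axes are the box's and its origin is 88 mm above the box's (top face 104 mm above the bench).
- lid_handle (a point): Middle of the grip of the lid's bow handle: a bar 100 mm long along the lid's x, 14 mm wide (y), 10 mm high, on two posts at x = +-44 mm; its middle is 31 mm above the lid's top face (26 mm free under the bar).
- clip_a (a joint): Angle of the clip on the box's +y side (rad): 0 = closed, upright, its crossbar over the lid's edge; grows as the clip swings away from the lid and down; stop at 2.0 = hanging open. Over-centre spring: about 0.12 N m holds it shut at 0 (about 2 N at the tab), fading to nothing at 0.35 rad; beyond that it snaps to the open stop by itself.
- clip_b (a joint): The same for the clip on the box's -y side.
- clip_a_tab (a point): On clip_a's grey thumb tab, 58 mm above and 4 mm outside the pivot when closed. The tab (50 mm wide along the box's x, 4 mm thick) leans 15 degrees outward and tops out 131 mm above the bench. The clip's 4 mm wires cross the lid 12 mm inside the pivot line; crossbar top 109 mm above the bench. To open: push the tab's inner face outward.
- clip_b_tab (a point): The same point of clip_b.
- tray: Empty shallow metal drip tray, 270 mm (its x) by 205 mm (its y), rim 16 mm high, walls and floor 4 mm (inside 262 by 197 mm), about 0.8 kg, free-standing. Origin: centre of its underside. The lid fits in it flat, long side along the tray's x, either way round; its origin is then 4 mm above the tray's.
- closure: Bystander: dark green tin closure, 40 mm across, 14 mm high, between box and tray. Origin: centre of its underside.
- spout: Bystander: black pouring spout, 36 mm across, 42 mm high, between box and tray. Origin: centre of its underside.
- oil_bottle: Bystander: green glass bottle, 62 mm across, 200 mm high, behind. Origin: centre of its underside.
- half_litre_tin: Bystander: small gold oil tin, 60 by 95 mm, 130 mm high, behind. Origin: centre of its underside.
- funnel: Bystander: steel funnel standing mouth down, 110 mm across, 95 mm high, at the left. Origin: centre of its underside.
- tape_roll: Bystander: roll of brown tape lying flat, 100 mm across, 48 mm high, at the right. Origin: centre of its underside.
- mallet: Bystander: rubber mallet, 260 mm long, lying across behind. Origin: about its middle, on the bench.

How it is judged:
By the outcome, as a careful person would: the job done as asked, in the order asked, and still so for the second after the job is handed in, with the robot touching nothing.
It also fails if it takes over 67 s, if anything falls off the work surface, if the arm or the gripper's body presses on something with over 40 N, if the wrist force passes 120 N, or if a joint passes its speed limit or range.

ROBOT

A 7-joint arm with a two-finger parallel gripper is mounted at the origin on the work surface. World frame = base frame: x ahead of the robot, y to its left, z up, the work surface at z = 0. Lengths are in m, angles in rad, forces in N, time in s.
With the tool pointing down it reaches from about 0.4 to 0.875 m from the base axis. Payload 19.3 kg.
Tool frame: the origin (TCP) lies at the very end of the fingers, on their centre line; the grasp point (between the pads) lies 19 mm behind it; z points along the fingers, y is the line along which they close (so a half turn about z gives the same grasp; the last joint's range is limited). The gripper opens to 85 mm and grips with 20 to 120 N. Pads are 22 mm wide; open, the fingers measure 114 mm over their backs; the gripper's body (76 mm by 85 mm) begins 54 mm behind the grasp point. The pads swing forward as they close: fully open they stand 13 mm farther back than shut.
Start: joints at [1.222, 0.521, -0.036, 1.599, 0.021, 1.021, -0.113], TCP at [0.172, -0.601, 0.231] pointing down, gripper open.
Joint ranges: [-2.91, 2.91], [-0.3, 2.13], [-1.5, 1.42], [0.17, 2.43], [-1.26, 4.41], [0.16, 1.93], [-2.52, 2.52]. Speed limits (rad/s): [1.89, 1.89, 2.39, 2.39, 3.01, 3.01, 3.01].

INTERFACE

Orientations are given as [roll, pitch, yaw] about the fixed x, y, z axes, in that order (R = Rz(yaw) Ry(pitch) Rx(roll)).
In Python, from workcell import bot gives the robot as it stands.
- The arm moves only by the shell command python3 -m crank 'ROWS' [FORCE]. ROWS is a JSON object of lists of equal length, an entry for each row: "travel": the shift along the world's x, y, z in cm, a list of three; "turn": the turn, a rotation vector about the world's x, y, z in degrees, a list of three; "gripper": the closure, from 0 (fully open) to 1 (shut). A call has exactly 5 rows; each row is the pose to reach, as a shift and turn from the pose commanded when the call began; what a row does not reach only later rows make up. A row lasts 1/10 s, in which the tool goes at most 50 mm and 8.59 degrees, less where a joint would pass 70% of its speed; a pose out of reach is approached as far as the arm can. A call with a gripper value outside its range is refused whole. The fingers move at their own pace and stop on an object; FORCE is the grip in N (left out, the last holds). Time passes only in rows, so rows that repeat a pose let the fingers close, or fill a call up. It gives the time, the measured TCP pose, the force, the opening and the grip force at its end, in the units of the state.
- bot.observe(): the state, without advancing time (a new reading comes with each control period).
- bot.grab_frame(name): name is "scene" or "top" or "wrist"; returns a dict with "pixels" (480x640x3 uint8, red, green, blue), "fx", "fy", "cx", "cy" (pixels), "extrinsics" (4x4, takes a point from world to camera coordinates). Camera axes: x right, y down, z forward; pixel columns grow to the right and rows downward; lengths in m; the calibration is good to about 2 mm. A picture is of the moment at which its call begins. There is no depth.
- bot.job_done(): hands the job in; it is judged then, once.
The state is a dict: "clock": time; "qpos": joint angles; "qd": joint speeds; "joint_efforts": joint torques, N m; "position": TCP position; "tool_rot": TCP orientation; "force": force on the tool from outside, world axes, zero at the start; "moment": the same for the moment, N m; "grip_width": finger opening in m; "finger_force": force on a finger pad.
Only numpy, scipy, OpenCV 4.12 (cv2) and the standard library are available. Lean on these libraries where they do the work, as an engineer would, in place of code of your own. Each camera call takes 0.05 s, during which the arm holds its last target. There are 200 camera calls.

## Working session

There is one attempt and no reset: what is moved stays moved. The work goes in short steps, Python scripts to look and compute and a shell command to move; the robot and the scene stay as the last step left them, time stands still between calls to the robot, and variables do not carry over. Pictures are saved under pics/ and viewed, at most 14 in all, crops included, and the job is handed in when it is done.

```bash
mkdir -p pics
cat > h.py <<'E'
import numpy as np,cv2,pickle
from workcell import bot
def snap(n,tag):
    f=bot.grab_frame(n); cv2.imwrite(f'pics/{tag}.png',f['pixels'][...,::-1]); pickle.dump(f,open(f'{tag}.pkl','wb')); return f
def ray(tag,u,v):
    f=pickle.load(open(tag+'.pkl','rb'));E=np.array(f['extrinsics']);R=E[:3,:3];t=E[:3,3]
    c=-R.T@t; d=R.T@np.array([(u-f['cx'])/f['fx'],(v-f['cy'])/f['fy'],1]); return c,d
def atz(tag,u,v,z):
    c,d=ray(tag,u,v); return c+d*(z-c[2])/d[2]
def tri(*obs):
    A=np.zeros((3,3));b=np.zeros(3)
    for o in obs:
        c,d=ray(*o);d=d/np.linalg.norm(d);P=np.eye(3)-np.outer(d,d);A+=P;b+=P@c
    return np.linalg.solve(A,b)
def proj(tag,p):
    f=pickle.load(open(tag+'.pkl','rb'));E=np.array(f['extrinsics']);q=E[:3,:3]@p+E[:3,3]
    return f['fx']*q[0]/q[2]+f['cx'],f['fy']*q[1]/q[2]+f['cy']
E
python3 - <<'E'
from h import *
for n in('scene','top'): f=snap(n,n+'0'); print(n,f['fx'],np.round(f['extrinsics'],3).tolist())
print(bot.observe())
E
```

```text
scene 602.0571092579445 [[-0.741, 0.672, 0.004, 0.454], [0.353, 0.395, -0.848, -0.137], [-0.572, -0.627, -0.53, 2.026], [0.0, 0.0, 0.0, 1.0]]
top 538.1763539832561 [[-0.028, -1.0, 0.001, -0.005], [-0.995, 0.027, -0.098, 0.634], [0.097, -0.004, -0.995, 1.26], [0.0, 0.0, 0.0, 1.0]]
{'clock': 0.1, 'qpos': array([ 1.22180928,  0.52193407, -0.03630239,  1.5999333 ,  0.02120621,
        1.02108622, -0.11279429]), 'qd': array([ 0.00041254, -0.00161987,  0.00041805, -0.00369732,  0.00037209,
        0.00144036, -0.00086475]), 'joint_efforts': array([ 4.33562891e-03, -9.28489566e+01,  1.98427990e+00, -3.70529437e+01,
        1.81479991e-02,  5.34983876e-03,  1.70145840e-04]), 'position': array([ 0.17186729, -0.60060567,  0.23080258]), 'tool_rot': array([-3.14062045e+00,  8.49573078e-05,  2.78763043e-01]), 'force': array([-0.00436473, -0.04856885,  0.84056097]), 'moment': array([-0.03096144, -0.00907958,  0.02100208]), 'finger_force': 0.0, 'grip_width': 0.08561144689420136}
```

View pics/scene0.png

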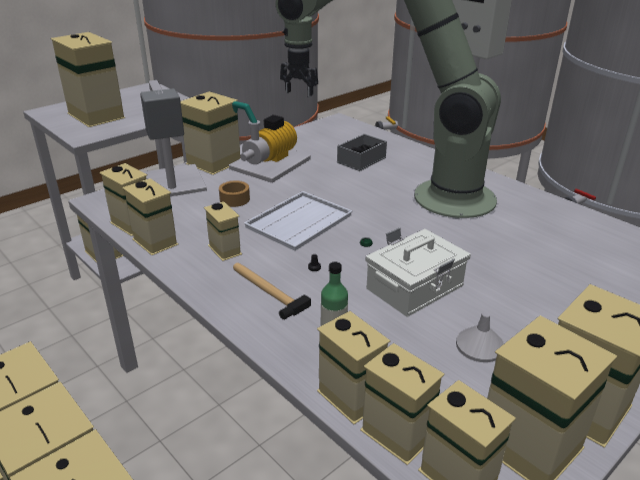

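View pics/top0.png

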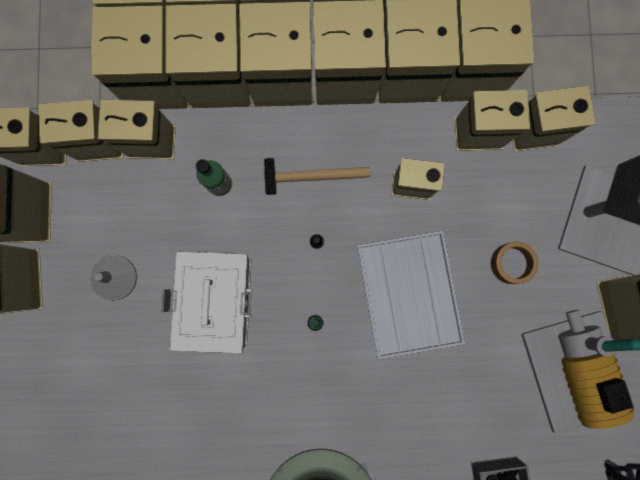

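Run:
```python
import cv2,numpy as np
t=cv2.imread('pics/top0.png');s=cv2.imread('pics/scene0.png')
a=cv2.resize(t[245:360,155:258],None,fx=5,fy=5,interpolation=cv2.INTER_CUBIC)
cv2.imwrite('pics/c1.png',a)
b=cv2.resize(s[220:315,355:480],None,fx=6,fy=6,interpolation=cv2.INTER_CUBIC);cv2.imwrite('pics/c2.png',b)
a=cv2.resize(t[225:365,350:470],None,fx=4,fy=4,interpolation=cv2.INTER_CUBIC);print(a.shape)
cv2.imwrite('pics/c3.png',a)
```

```text
(560, 480, 3)
```

View pics/c1.png

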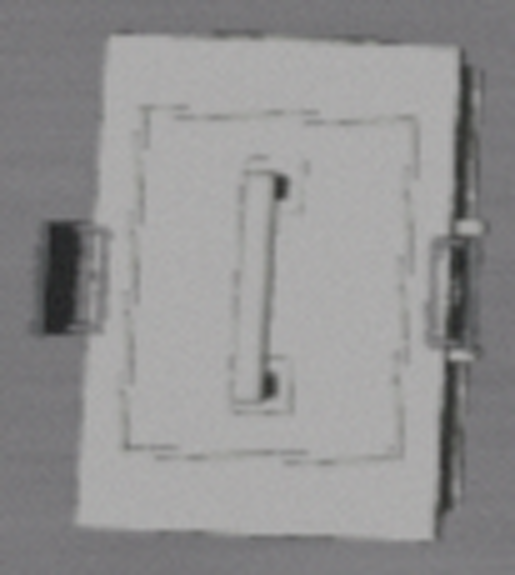

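View pics/c2.png

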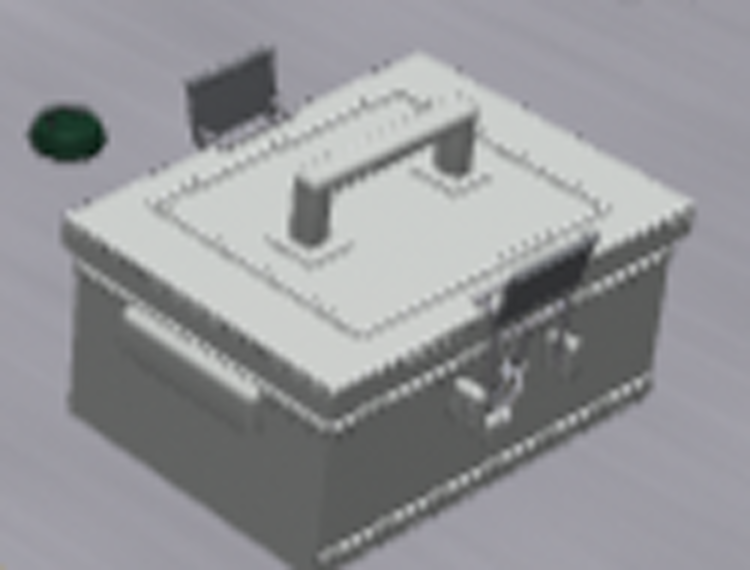

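View pics/c3.png

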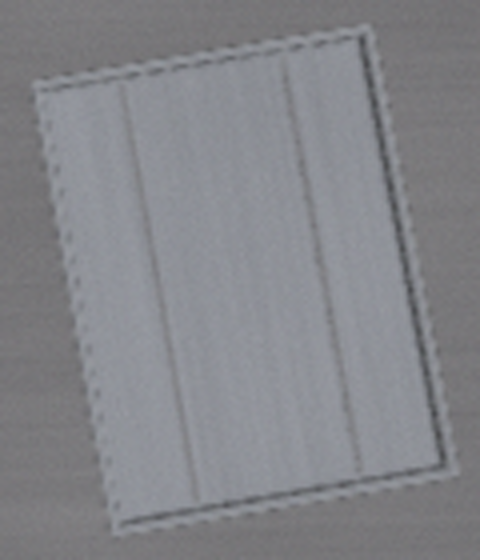

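```bash
cat > m.py <<'E'
from h import *
T=lambda u,v:('top0',(u+.5)/5-.5+155,(v+.5)/5-.5+245)
S=lambda u,v:('scene0',(u+.5)/6-.5+355,(v+.5)/6-.5+220)
R=lambda u,v:('top0',(u+.5)/4-.5+350,(v+.5)/4-.5+225)
lt=[(108,35),(462,46),(435,540),(77,525)];ls=[(335,390),(65,212),(420,55),(693,205)]
P=np.array([tri(T(*a),S(*b)) for a,b in zip(lt,ls)]);print('lid',P.round(4),P.mean(0))
Q=np.array([atz(*T(*a),.104) for a in lt]);print(Q.round(4),Q.mean(0));
x=Q[0]+Q[1]-Q[2]-Q[3];y=Q[0]+Q[3]-Q[1]-Q[2];print('sizes',np.linalg.norm(x)/2,np.linalg.norm(y)/2,'yaw',np.degrees([np.arctan2(x[1],x[0]),np.arctan2(-y[0],y[1])]))
h=np.array([tri(T(258,172),S(312,180)),tri(T(250,402),S(472,105))]);print('handle',h,h.mean(0))
rt=[(35,85),(372,27),(457,470),(117,533)]
Q=np.array([atz(*R(*a),.016) for a in rt]);print('tray',Q.round(4),Q.mean(0))
x=Q[0]+Q[1]-Q[2]-Q[3];y=Q[0]+Q[3]-Q[1]-Q[2];print(np.linalg.norm(x)/2,np.linalg.norm(y)/2,'yaw',np.degrees([np.arctan2(x[1],x[0]),np.arctan2(-y[0],y[1])]))
rs=[(300,245),(247,219.5),(305,194),(351,211)]
P=np.array([tri(R(*a),('scene0',*b)) for a,b in zip(rt,rs)]);print(P.round(4),P.mean(0))
# tabs top edge centre
print('tab+y',[atz(*T(*p),.131) for p in [(48,222),(42,333)]]);print('tab-y',[atz(*T(*p),.131) for p in[(468,240),(460,345)]])
E
python3 m.py
```

```text
lid [[0.6034 0.3086 0.1048]
 [0.5935 0.1493 0.1065]
 [0.375  0.1644 0.1035]
 [0.3859 0.323  0.1039]] [0.48945305 0.23631734 0.10466152]
[[0.6039 0.3083 0.104 ]
 [0.5945 0.1487 0.104 ]
 [0.3755 0.1638 0.104 ]
 [0.3865 0.3223 0.104 ]] [0.49012083 0.23576733 0.104     ]
sizes 0.2186845448188469 0.159371949299991 yaw [-3.80658242 -3.65696001]
handle [[0.53811505 0.23487087 0.13998857]
 [0.43890314 0.23958637 0.13759777]] [0.4885091  0.23722862 0.13879317]
tray [[ 0.6126 -0.1093  0.016 ]
 [ 0.6423 -0.3152  0.016 ]
 [ 0.3758 -0.3527  0.016 ]
 [ 0.3445 -0.1488  0.016 ]] [ 0.49381976 -0.23151825  0.016     ]
0.27009381016873224 0.20714748448022466 yaw [8.19990379 8.45803194]
[[ 0.6065 -0.1034  0.0227]
 [ 0.6379 -0.3092  0.0305]
 [ 0.3707 -0.3502  0.0085]
 [ 0.3445 -0.1486  0.0168]] [ 0.48989836 -0.22784976  0.01963136]
tab+y [array([0.52034222, 0.32742002, 0.131     ]), array([0.47217094, 0.32999077, 0.131     ])]
tab-y [array([0.50740745, 0.14360622, 0.131     ]), array([0.46192653, 0.14774459, 0.131     ])]
```

The box is closed with both tabs standing: lid centre is about (0.490, 0.236), yaw -3.75°, and tray centre about (0.494, -0.232), yaw 8.3°. Triangulated heights agree with the text (lid top 0.105, handle top 0.139). Moving over the box with the fingers shut.

```bash
python3 -m crank '{"travel":[[3.2,3.3,0.2],[6.4,6.6,0.4],[9.6,9.9,0.6],[12.8,13.2,0.8],[16,16.5,1]],"turn":[[0,0,-4],[0,0,-8],[0,0,-12],[0,0,-16],[0,0,-19.7]],"gripper":[1,1,1,1,1]}'
python3 -m crank '{"travel":[[3.2,3.3,0.2],[6.4,6.6,0.4],[9.6,9.9,0.6],[12.8,13.2,0.8],[16,16.5,1]],"turn":[[0,0,0],[0,0,0],[0,0,0],[0,0,0],[0,0,0]],"gripper":[1,1,1,1,1]}'
python3 -m crank '{"travel":[[0,3.8,0],[0,7.6,0],[0,11.4,0],[0,15.2,0],[0,19,0]],"turn":[[0,0,0],[0,0,0],[0,0,0],[0,0,0],[0,0,0]],"gripper":[1,1,1,1,1]}'
python3 -m crank '{"travel":[[0,3.8,0],[0,7.6,0],[0,11.4,0],[0,15.2,0],[0,19,0]],"turn":[[0,0,0],[0,0,0],[0,0,0],[0,0,0],[0,0,0]],"gripper":[1,1,1,1,1]}'
```

```text
clock: 0.6
position: [0.3329, -0.4343, 0.2412]
tool_rot: [-3.141, 0.0, -0.068]
force: [2.2, -0.4, 0.4]
grip_width: 0.0122
finger_force: 0.0
clock: 1.1
position: [0.4929, -0.2693, 0.2513]
tool_rot: [-3.142, 0.0, -0.065]
force: [1.5, -1.5, 1.3]
grip_width: 0.0001
finger_force: 0.0
clock: 1.6
position: [0.4916, -0.0794, 0.2512]
tool_rot: [3.142, 0.0, -0.065]
force: [1.2, -0.5, 0.2]
grip_width: -0.0005
finger_force: 0.0
clock: 2.1
position: [0.4916, 0.1106, 0.2512]
tool_rot: [3.141, 0.0, -0.065]
force: [0.4, -0.1, -0.1]
grip_width: -0.0001
finger_force: 0.0
```

```bash
python3 -m crank '{"travel":[[0,3.6,-1],[0.1,7.2,-2],[0.1,10.8,-3],[0.2,14.4,-4],[0.2,18.2,-5]],"turn":[[0,0,0],[0,0,0],[0,0,0],[0,0,0],[0,0,0]],"gripper":[1,1,1,1,1]}'
python3 -c "
from h import *
snap('wrist','w1')"
```

```text
clock: 2.6
position: [0.4938, 0.2923, 0.2006]
tool_rot: [3.141, 0.0, -0.066]
force: [0.2, -0.5, 0.7]
grip_width: 0.0001
finger_force: 0.0
```

View pics/w1.png

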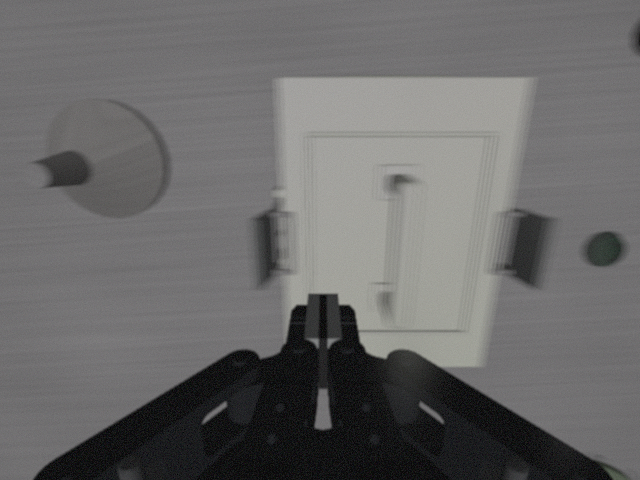

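The wrist view (blurred) agrees: tabs at about (265,250) and (530,248), handle around (400,245), finger tips at (323,300). Lowering between the handle and the +y tab, then pushing outward.

```bash
python3 -c "
from h import *
print(atz('w1',278,80,.104),atz('w1',535,78,.104))"
python3 -m crank '{"travel":[[0,0,-2],[0,0,-4],[0,0,-6],[0,0,-7.5],[0,0,-8.5]],"turn":[[0,0,0],[0,0,0],[0,0,0],[0,0,0],[0,0,0]],"gripper":[1,1,1,1,1]}'
python3 -m crank '{"travel":[[0,0.5,0],[0.1,1,0],[0.1,1.5,0],[0.1,2,0],[0.2,2.5,0]],"turn":[[0,0,0],[0,0,0],[0,0,0],[0,0,0],[0,0,0]],"gripper":[1,1,1,1,1]}'
```

```text
[0.60270547 0.31340117 0.104     ] [0.59343972 0.15307404 0.104     ]
clock: 3.15
position: [0.4935, 0.2908, 0.115]
tool_rot: [3.141, 0.001, -0.065]
force: [-0.0, -0.7, -0.5]
grip_width: -0.0001
finger_force: 0.0
clock: 3.65
position: [0.496, 0.3168, 0.1167]
tool_rot: [-3.141, -0.0, -0.065]
force: [-1.4, -2.4, -1.0]
grip_width: 0.0002
finger_force: 0.9
```

```bash
python3 -m crank '{"travel":[[0,0.5,0],[0.1,1,0],[0.1,1.5,0],[0.1,2,0],[0.2,2.5,0]],"turn":[[0,0,0],[0,0,0],[0,0,0],[0,0,0],[0,0,0]],"gripper":[1,1,1,1,1]}'
python3 -m crank '{"travel":[[0,0,3],[0,-2,6],[0,-6,8.5],[0,-10,8.5],[0,-13.5,8.5]],"turn":[[0,0,0],[0,0,0],[0,0,0],[0,0,0],[0,0,0]],"gripper":[1,1,1,1,1]}'
python3 -c "
from h import *
snap('top','t1');snap('scene','s1')
a=cv2.imread('pics/t1.png')[245:360,140:258];b=cv2.imread('pics/s1.png')[210:315,355:480]
cv2.imwrite('pics/c4.png',np.hstack([cv2.resize(a,(400,390),interpolation=2),cv2.resize(b,(400,390),interpolation=2)]))"
```

```text
clock: 4.15
position: [0.4979, 0.3417, 0.1163]
tool_rot: [-3.141, -0.0, -0.065]
force: [-0.3, -0.3, -0.2]
grip_width: -0.0003
finger_force: 0.0
clock: 4.65
position: [0.4982, 0.2047, 0.2022]
tool_rot: [-3.141, -0.002, -0.065]
force: [-0.0, 0.4, -0.9]
grip_width: 0.0002
finger_force: 0.0
```

View pics/c4.png

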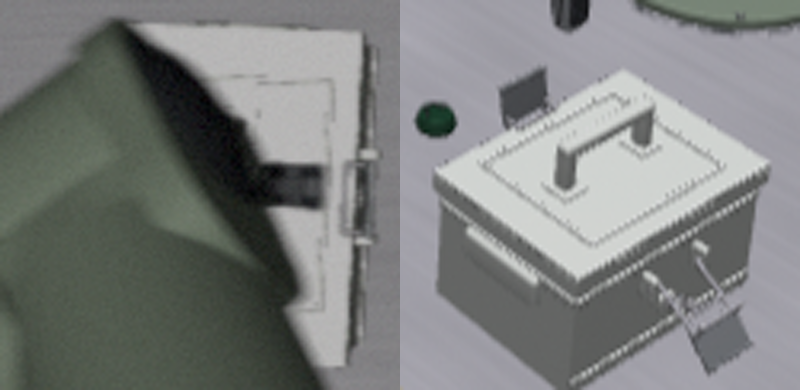

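The +y clip now hangs open, seen at the lower right of the scene crop. Next is the -y one.

```bash
python3 -m crank '{"travel":[[-1.2,-2.5,0],[-1.2,-2.5,-3],[-1.2,-2.5,-6],[-1.2,-2.5,-7.6],[-1.2,-2.5,-8.6]],"turn":[[0,0,0],[0,0,0],[0,0,0],[0,0,0],[0,0,0]],"gripper":[1,1,1,1,1]}'
python3 -m crank '{"travel":[[0,-0.5,0],[-0.1,-1,0],[-0.1,-1.5,0],[-0.1,-2,0],[-0.2,-2.5,0]],"turn":[[0,0,0],[0,0,0],[0,0,0],[0,0,0],[0,0,0]],"gripper":[1,1,1,1,1]}'
python3 -m crank '{"travel":[[0,-0.5,0],[-0.1,-1,0],[-0.1,-1.5,0],[-0.1,-2,0],[-0.2,-2.5,0]],"turn":[[0,0,0],[0,0,0],[0,0,0],[0,0,0],[0,0,0]],"gripper":[1,1,1,1,1]}'
python3 -m crank '{"travel":[[0,0,3],[0,-1,6],[0,-6,8.5],[0,-10,8.5],[0,-14,8.5]],"turn":[[0,0,0],[0,0,0],[0,0,0],[0,0,0],[0,0,0]],"gripper":[1,0,0,0,0]}'
python3 -c "
from h import *
snap('top','t2');snap('scene','s2')
a=cv2.imread('pics/t2.png')[245:365,150:270];b=cv2.imread('pics/s2.png')[210:315,355:480]
cv2.imwrite('pics/c5.png',np.hstack([cv2.resize(a,(480,480),interpolation=2),cv2.resize(b,(300,480),interpolation=2)]))"
```

```text
clock: 5.25
position: [0.4856, 0.1816, 0.1141]
tool_rot: [3.141, 0.001, -0.065]
force: [-0.0, -0.3, -0.2]
grip_width: 0.0003
finger_force: 0.0
clock: 5.75
position: [0.4845, 0.1558, 0.1159]
tool_rot: [-3.141, -0.001, -0.065]
force: [0.5, 2.0, -0.6]
grip_width: 0.0
finger_force: 0.8
clock: 6.25
position: [0.482, 0.1306, 0.1152]
tool_rot: [3.141, 0.0, -0.065]
force: [1.1, 0.2, 0.4]
grip_width: 0.0004
finger_force: 0.0
clock: 6.75
position: [0.4819, -0.0111, 0.2012]
tool_rot: [3.141, -0.002, -0.065]
force: [0.3, 0.4, -0.1]
grip_width: 0.058
finger_force: 0.0
```

View pics/c5.png

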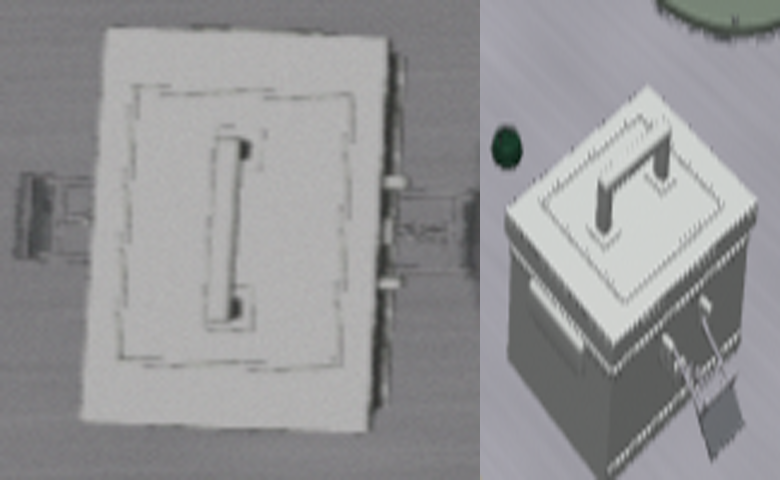

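Both clips hang open and the box hasn't moved (lid corners within 0.5 px of before). Going to the handle.

```bash
python3 -m crank '{"travel":[[0,4.9,0.5],[0.2,9.8,1],[0.4,14.7,1],[0.6,19.6,1],[0.7,24.5,1]],"turn":[[0,0,0],[0,0,0],[0,0,0],[0,0,0],[0,0,0]],"gripper":[0,0,0,0,0]}'
python3 -m crank '{"travel":[[0,0,0],[0,0,0],[0,0,0],[0,0,0],[0,0,0]],"turn":[[0,0,0],[0,0,0],[0,0,0],[0,0,0],[0,0,0]],"gripper":[0,0,0,0,0]}'
python3 -c "
from h import *
snap('wrist','w2')"
```

```text
clock: 7.35
position: [0.4887, 0.238, 0.2103]
tool_rot: [3.142, -0.0, -0.065]
force: [1.2, -1.2, -0.3]
grip_width: 0.0854
finger_force: 0.0
clock: 7.85
position: [0.4892, 0.2352, 0.2104]
tool_rot: [3.141, -0.0, -0.067]
force: [-0.2, -0.8, -0.1]
grip_width: 0.0853
finger_force: 0.0
```

View pics/w2.png

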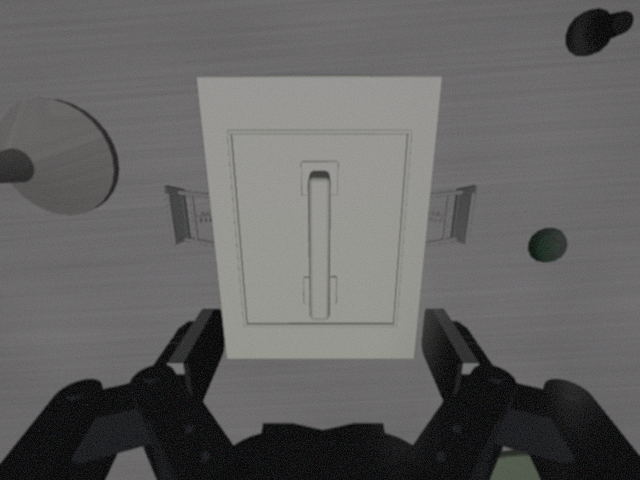

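The handle is centred at column 320 between the pads (222 and 424), about 1 mm towards +y, and square to them. Descending and gripping.

```bash
python3 -c "
from h import *
print(atz('w2',319.5,178,.140),atz('w2',319,319,.140),atz('w2',198,77,.104),atz('w2',441,77,.104))"
python3 -m crank '{"travel":[[0,0.1,-2.5],[0,0.1,-5],[0,0.1,-7],[0,0.1,-8.5],[0,0.1,-9.4]],"turn":[[0,0,0],[0,0,0],[0,0,0],[0,0,0],[0,0,0]],"gripper":[0,0,0,0,0]}'
```

```text
[0.53958704 0.23400189 0.14      ] [0.44140071 0.24111702 0.14      ] [0.60434731 0.30898137 0.104     ] [0.593952   0.15144738 0.104     ]
clock: 8.4
position: [0.4887, 0.2365, 0.1152]
tool_rot: [3.141, 0.001, -0.066]
force: [0.7, -0.0, 0.3]
grip_width: 0.0854
finger_force: 0.0
```

```bash
python3 -m crank '{"travel":[[0,0.1,0.1],[0,0.1,0.1],[0,0.1,0.1],[0,0.1,0.1],[0,0.1,0.1]],"turn":[[0,0,0],[0,0,0],[0,0,0],[0,0,0],[0,0,0]],"gripper":[1,1,1,1,1]}' 50
python3 -m crank '{"travel":[[0,0,0],[0,0,0],[0,0,0],[0,0,0],[0,0,0]],"turn":[[0,0,0],[0,0,0],[0,0,0],[0,0,0],[0,0,0]],"gripper":[1,1,1,1,1]}'
```

```text
clock: 8.9
position: [0.4892, 0.2382, 0.1178]
tool_rot: [-3.141, -0.001, -0.065]
force: [-7.0, 1.3, 24.1]
grip_width: 0.013
finger_force: 51.4
clock: 9.4
position: [0.4892, 0.2382, 0.1179]
tool_rot: [-3.141, -0.001, -0.065]
force: [-2.2, -1.3, 7.0]
grip_width: 0.0129
finger_force: 49.0
```

```bash
python3 -m crank '{"travel":[[0,0,0.3],[0,0,0.6],[0,0,0.9],[0,0,1.2],[0,0,1.5]],"turn":[[0,0,0],[0,0,0],[0,0,0],[0,0,0],[0,0,0]],"gripper":[1,1,1,1,1]}'
python3 -m crank '{"travel":[[0,0,0.6],[0,0,1.4],[0,0,2.4],[0,0,3.4],[0,0,4.5]],"turn":[[0,0,0],[0,0,0],[0,0,0],[0,0,0],[0,0,0]],"gripper":[1,1,1,1,1]}'
python3 -m crank '{"travel":[[0,0,0],[0,0,0],[0,0,0],[0,0,0],[0,0,0]],"turn":[[0,0,0],[0,0,0],[0,0,0],[0,0,0],[0,0,0]],"gripper":[1,1,1,1,1]}'
python3 -c "
from h import *
snap('top','t3');snap('scene','s3')
b=cv2.imread('pics/s3.png')[150:350,300:500];cv2.imwrite('pics/c6.png',cv2.resize(b,(600,600),interpolation=2))"
```

```text
clock: 9.9
position: [0.4889, 0.2381, 0.1325]
tool_rot: [3.142, 0.0, -0.065]
force: [0.2, 0.3, -3.2]
grip_width: 0.0132
finger_force: 49.0
clock: 10.4
position: [0.489, 0.2381, 0.1784]
tool_rot: [-3.141, -0.0, -0.065]
force: [0.3, -0.7, -3.1]
grip_width: 0.0127
finger_force: 49.0
clock: 10.9
position: [0.4888, 0.2381, 0.177]
tool_rot: [3.141, 0.001, -0.065]
force: [0.5, 0.4, -2.6]
grip_width: 0.0129
finger_force: 49.1
```

View pics/c6.png

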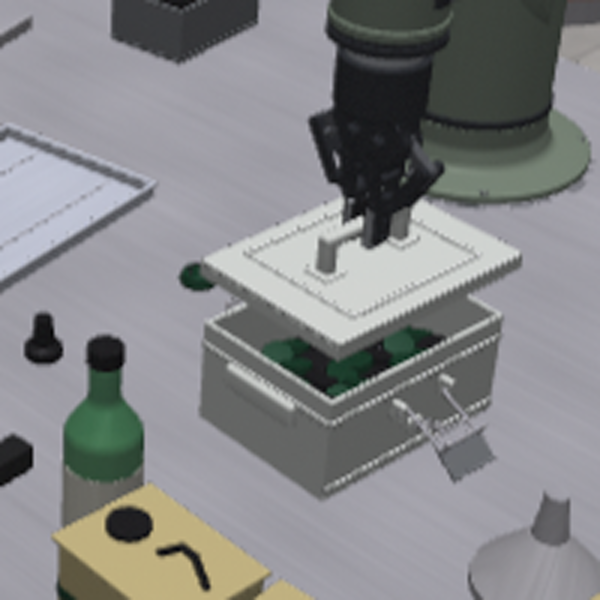

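The lid is off, level, and both hanging clips are untouched. Carrying it to above the tray.

```bash
python3 -m crank '{"travel":[[0,-1,0.3],[0,-2.5,0.6],[0.1,-5,1],[0.1,-8,1],[0.1,-11,1]],"turn":[[0,0,0],[0,0,0],[0,0,0],[0,0,0],[0,0,1]],"gripper":[1,1,1,1,1]}'
python3 -m crank '{"travel":[[0,-3,0],[0,-6,0],[0.1,-9,0],[0.1,-12,0],[0.1,-15,0]],"turn":[[0,0,1],[0,0,2],[0,0,3],[0,0,4],[0,0,5]],"gripper":[1,1,1,1,1]}'
python3 -m crank '{"travel":[[0,-3,0],[0,-6,0],[0.1,-9,0],[0.1,-12,0],[0.1,-15,0]],"turn":[[0,0,1],[0,0,2],[0,0,3],[0,0,4],[0,0,5]],"gripper":[1,1,1,1,1]}'
python3 -m crank '{"travel":[[0,-2.5,0],[0,-4,0],[0.1,-5,0],[0.1,-5.6,-0.5],[0.1,-5.9,-1]],"turn":[[0,0,0.5],[0,0,1],[0,0,1],[0,0,1],[0,0,1]],"gripper":[1,1,1,1,1]}'
python3 -m crank '{"travel":[[0,0,-1],[0,0,-2],[0,0,-3],[0,0,-4],[0,0,-5]],"turn":[[0,0,0],[0,0,0],[0,0,0],[0,0,0],[0,0,0]],"gripper":[1,1,1,1,1]}'
python3 -m crank '{"travel":[[0,0,-1],[0,0,-2],[0,0,-3],[0,0,-3],[0,0,-3]],"turn":[[0,0,0],[0,0,0],[0,0,0],[0,0,0],[0,0,0]],"gripper":[1,1,1,1,1]}'
python3 -c "
from h import *
snap('top','t4');snap('scene','s4')
a=cv2.imread('pics/t4.png')[215:375,340:480];b=cv2.imread('pics/s4.png')[150:290,225:375]
cv2.imwrite('pics/c7.png',np.hstack([cv2.resize(a,(394,450),interpolation=2),cv2.resize(b,(400,450),interpolation=2)]))"
```

```text
clock: 11.5
position: [0.4899, 0.1257, 0.1877]
tool_rot: [3.141, -0.001, -0.048]
force: [0.9, 0.1, -2.1]
grip_width: 0.0131
finger_force: 49.1
clock: 12.0
position: [0.4904, -0.0244, 0.1877]
tool_rot: [3.141, -0.0, 0.039]
force: [0.1, 0.7, -2.6]
grip_width: 0.0136
finger_force: 49.1
clock: 12.5
position: [0.4909, -0.1743, 0.1877]
tool_rot: [3.141, -0.0, 0.127]
force: [0.1, 0.8, -2.7]
grip_width: 0.0128
finger_force: 49.1
clock: 13.0
position: [0.4927, -0.2312, 0.177]
tool_rot: [3.142, -0.0, 0.144]
force: [-0.1, 0.2, -2.7]
grip_width: 0.0131
finger_force: 49.1
clock: 13.5
position: [0.4929, -0.2306, 0.1263]
tool_rot: [-3.141, 0.0, 0.145]
force: [-0.1, -0.1, -3.7]
grip_width: 0.0129
finger_force: 49.1
clock: 14.0
position: [0.493, -0.2309, 0.0972]
tool_rot: [-3.141, 0.0, 0.144]
force: [-0.4, 0.6, -3.4]
grip_width: 0.013
finger_force: 49.1
```

View pics/c7.png

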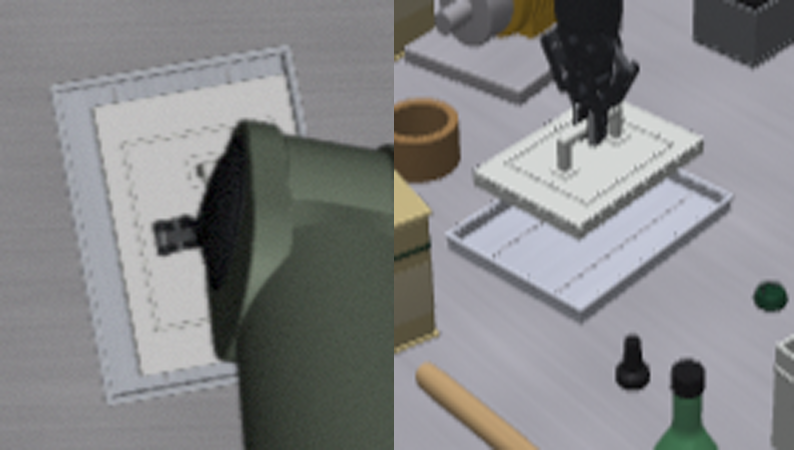

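The lid is level over the tray (visible corners at (95,107) and (288,75) in the top crop). Checking its centring by calculation.

```bash
python3 -c "
from h import *
s=394/140
g=lambda u,v:atz('t4',(u+.5)/s-.5+340,(v+.5)/(450/160)-.5+215,.083)
A,B,C=g(95,107),g(286,75),g(141,377)
print(A,B,C,(B+C)/2)
print('line yaw',np.degrees(np.arctan2(A[1]-C[1],A[0]-C[0])))
"
```

```text
[ 0.59052004 -0.13855178  0.083     ] [ 0.61243429 -0.29565031  0.083     ] [ 0.37256328 -0.16741042  0.083     ] [ 0.49249878 -0.23153036  0.083     ]
line yaw 7.5423955457381275
```

Centred within about 1 mm. Lowering gently.

```bash
python3 -m crank '{"travel":[[0,0,-1],[0,0,-2.2],[0,0,-3.4],[0,0,-4.5],[0,0,-5.2]],"turn":[[0,0,0],[0,0,0],[0,0,0],[0,0,0],[0,0,0]],"gripper":[1,1,1,1,1]}'
python3 -m crank '{"travel":[[0,0,-0.3],[0,0,-0.5],[0,0,-0.6],[0,0,-0.7],[0,0,-0.8]],"turn":[[0,0,0],[0,0,0],[0,0,0],[0,0,0],[0,0,0]],"gripper":[1,1,1,1,1]}'
python3 -m crank '{"travel":[[0,0,-0.1],[0,0,-0.1],[0,0,-0.2],[0,0,-0.2],[0,0,-0.2]],"turn":[[0,0,0],[0,0,0],[0,0,0],[0,0,0],[0,0,0]],"gripper":[1,1,1,1,1]}'
```

```text
clock: 14.6
position: [0.4925, -0.2306, 0.0438]
tool_rot: [-3.141, 0.001, 0.144]
force: [-0.1, -0.1, -3.1]
grip_width: 0.0131
finger_force: 49.0
clock: 15.1
position: [0.4932, -0.231, 0.0375]
tool_rot: [3.141, -0.0, 0.144]
force: [-0.6, 0.1, -3.6]
grip_width: 0.0126
finger_force: 49.0
clock: 15.6
position: [0.493, -0.2309, 0.0353]
tool_rot: [-3.142, 0.0, 0.144]
force: [-0.2, 0.0, -3.8]
grip_width: 0.0128
finger_force: 49.0
```

```bash
python3 -m crank '{"travel":[[0,0,-0.05],[0,0,-0.1],[0,0,-0.15],[0,0,-0.15],[0,0,-0.15]],"turn":[[0,0,0],[0,0,0],[0,0,0],[0,0,0],[0,0,0]],"gripper":[1,1,1,1,1]}'
```

```text
clock: 16.1
position: [0.493, -0.2309, 0.0339]
tool_rot: [3.142, -0.0, 0.144]
force: [-2.1, 1.0, 3.2]
grip_width: 0.0126
finger_force: 49.7
```

Touchdown. Releasing gently.

```bash
python3 -m crank '{"travel":[[0,0,0],[0,0,0],[0,0,0],[0,0,0],[0,0,0]],"turn":[[0,0,0],[0,0,0],[0,0,0],[0,0,0],[0,0,0]],"gripper":[0.8,0.7,0.5,0.3,0]}' 20
python3 -m crank '{"travel":[[0,0,0],[0,0,0],[0,0,0],[0,0,0],[0,0,0]],"turn":[[0,0,0],[0,0,0],[0,0,0],[0,0,0],[0,0,0]],"gripper":[0,0,0,0,0]}'
python3 -m crank '{"travel":[[0,0,1],[0,0,4],[0,0,8],[0,0,12],[0,0,16]],"turn":[[0,0,0],[0,0,0],[0,0,0],[0,0,0],[0,0,0]],"gripper":[0,0,0,0,0]}'
python3 -m crank '{"travel":[[-3,-3,0.5],[-6,-6,1],[-9,-10,2],[-12,-14,3],[-15,-18,4]],"turn":[[0,0,0],[0,0,0],[0,0,0],[0,0,0],[0,0,0]],"gripper":[0,0,0,0,0]}'
python3 -m crank '{"travel":[[-3,-4,0],[-6,-8,0],[-6,-8,0],[-6,-8,0],[-6,-8,0]],"turn":[[0,0,0],[0,0,0],[0,0,0],[0,0,0],[0,0,0]],"gripper":[0,0,0,0,0]}'
python3 -c "
from h import *
snap('top','t5');snap('scene','s5')
a=cv2.imread('pics/t5.png')[145:385,80:480];b=cv2.imread('pics/s5.png')[140:380,180:520]
cv2.imwrite('pics/c8.png',np.vstack([cv2.resize(a,(500,300),interpolation=2),cv2.resize(b,(500,300),interpolation=2)]))"
```

```text
clock: 16.6
position: [0.493, -0.2309, 0.0338]
tool_rot: [-3.142, -0.0, 0.144]
force: [0.2, -0.6, 0.1]
grip_width: 0.068
finger_force: 0.0
clock: 17.1
position: [0.493, -0.2309, 0.0338]
tool_rot: [-3.142, 0.0, 0.144]
force: [-0.4, -0.1, -0.4]
grip_width: 0.0853
finger_force: 0.0
clock: 17.6
position: [0.4927, -0.2307, 0.1962]
tool_rot: [3.141, -0.0, 0.144]
force: [-0.3, 0.2, 0.1]
grip_width: 0.0856
finger_force: 0.0
clock: 18.1
position: [0.3432, -0.4098, 0.2346]
tool_rot: [3.141, -0.001, 0.145]
force: [1.4, -1.2, -0.1]
grip_width: 0.0855
finger_force: 0.0
clock: 18.6
position: [0.2854, -0.4877, 0.2336]
tool_rot: [-3.141, -0.001, 0.145]
force: [0.4, 1.0, 0.5]
grip_width: 0.0855
finger_force: 0.0
```

View pics/c8.png

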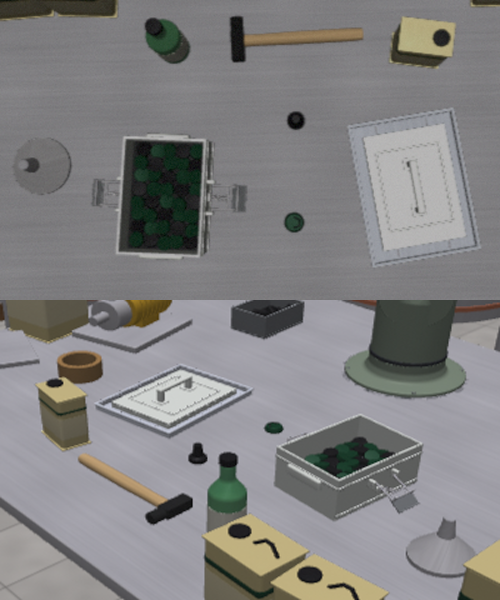

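The lid lies flat, handle up, inside the tray. Both clips hang open, the bystanders are undisturbed and the arm is clear.

```bash
python3 -c "
from workcell import bot
print(bot.job_done())"
```

```text
the job is handed in; nothing more can be done
None
```

The job is handed in at about 19 s of the 67 s allowed: both clips hang open, the lid lies flat and handle up inside the tray, and the final pictures show the box and the other things where they were.

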